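# Click the hob dial round to the orange mark

## Task

Set the portable hob under the frying pan to medium: lay a fingertip on its knurled dial and turn it clockwise by friction until it clicks into the notch where the white pointer faces the orange mark, and leave it resting there. Do not turn it past that notch at any time, do not shift or lift the hob or the pan, and leave the other things on the worktop where they are.

Things in the scene. Friction and masses are not known exactly. Their poses are not given: they have to be found in the camera images.
- dial (a joint): Angle of the dial in rad, growing clockwise seen from above. Spring notches: 0 (white mark, off), 0.60 (yellow, low), 1.20 (orange, medium: the wanted one), 1.80 (red, high); stops just outside 0 and 1.80. Between notches the spring resists with up to 0.07 N m; past the crests near 0.30, 0.90 and 1.50 it snaps into the next notch by itself. Starts in the notch at 0 or 0.60.
- dial_cap: The dial: upright black rubber cylinder, 88 mm across, knurled rim, flat top, turning about its vertical axis. Origin: centre of its top face, 88 mm above the worktop; z up. The rim is 24 mm high; the hob's top lies 28 mm below the dial's top face. Friction about 0.9 (0.7 to 1.1): a fingertip pressing 6 to 12 N on the top face 33 mm from the centre, or on the rim, carries it round.
- pointer (a point): Outer end of the white pointer line that runs over the dial's top face and down its rim; the point turns with the dial, 42 mm from its axis, on the top face. At dial value 0 it lies 150 degrees anticlockwise (from above) from the hob's x axis; at the wanted notch it faces the orange mark.
- hob: Portable hob, white housing, grey top, 370 (x, front to back) x 280 (y) x 60 mm high, 4 kg, standing loose on rubber feet. Origin: centre of its underside; x points from the dial (robot's side) to the plate, z up. Dial axis at x = -0.125, y = 0; plate centre at x = 0.06, y = 0; plate top 66 mm high.
- orange_mark (a point): Centre of the orange mark (13 x 12 mm, flat) on the hob's top beside the dial, 54 mm from the dial's axis, 61 mm above the worktop.
- pan_mid (a point): Frying pan, 225 mm across, 50 mm high, loose on the hob's plate; its black handle rises to 80 mm above its underside and points away to the right. Point: centre of the bowl at half its height. Its rim comes to about 60 mm from the dial's axis on the hob's +x side, 28 mm above the dial's top; the dial's other sides are free. Must not move.
- mug_mid (a point): Green and cream mug, 86 mm across and 99 mm high, left of the hob; point at its middle. Bystander.
- tumbler_mid (a point): Clear glass tumbler, 80 mm across and 91 mm high, right of the hob; point at its middle. Bystander.
- mandarin_mid (a point): Mandarin, 55 mm across and 48 mm high, on the right near the front edge; point at its middle. Bystander.

How it is judged (in metres and radians):
On the way:
1. a fingertip on the dial turns it on from its starting notch toward the orange mark (value of joint dial above 0.68 rad and contact force between the fingers and dial_cap above 0.3 N), for 0.04 s.
At the end, for the whole second after the job is handed in: the dial rests in the orange notch (1.20 rad, within 0.10 rad), still; the hob stands level within 15 mm of where it stood and the pan still sits on it within 20 mm of where it stood (value of joint dial between 1.1 and 1.3 rad and velocity of joint dial between -0.05 and 0.05 rad/s and distance of hob from where it was at the start of the episode below 0.015 m and angle between hob's own z axis and vertical below 0.03 rad and z of pan_mid in the frame of hob below 0.1 m and distance of pan_mid from where it was at the start of the episode below 0.02 m); the robot touches nothing.
It fails at once if the dial is turned past the orange notch to the crest before the red one (more than 1.48 rad) (value of joint dial above 1.48 rad).
It fails at once if the hob is shifted by more than 15 mm, lifted or tipped (distance of hob from where it was at the start of the episode above 0.015 m or angle between hob's own z axis and vertical above 0.05 rad).
It fails at once if the pan is shifted or lifted by more than 20 mm (distance of pan_mid from where it was at the start of the episode above 0.02 m).
It fails at once if another thing on the worktop is moved by more than 25 mm (distance of any of mug_mid, tumbler_mid, mandarin_mid from where it was at the start of the episode above 0.025 m).
It also fails if it takes over 48 s, if anything falls off the work surface, if the arm or the gripper's body presses on something with over 40 N, if the wrist force passes 120 N, or if a joint passes its speed limit or range.

## Robot

A 7-joint arm with a two-finger parallel gripper is mounted at the origin on a cart in front of the work surface, level with it; the furniture and walls round the work are solid. World frame = base frame: x ahead of the robot, y to its left, z up, the work surface at z = 0. Lengths are in m, angles in degrees, forces in N, time in s.
With the tool pointing down it reaches from about 0.35 to 0.775 m from the base axis. Payload 3.1 kg.
Tool frame: the origin (TCP) lies at the very end of the fingers, on their centre line; the grasp point (between the pads) lies 19 mm behind it; z points along the fingers, y is the line along which they close (so a half turn about z gives the same grasp; the last joint's range is limited). The gripper opens to 85 mm and grips with 20 to 120 N. Pads are 22 mm wide; open, the fingers measure 114 mm over their backs; the gripper's body (76 mm by 85 mm) begins 54 mm behind the grasp point. The pads swing forward as they close: fully open they stand 13 mm farther back than shut.
Start: joints at [74.674, 17.813, 0.802, 86.603, -0.252, 75.585, -1.558], TCP at [0.123, -0.536, 0.231] pointing down, gripper open.
Joint ranges: [-154.91, 154.91], [-16.99, 109.72], [-72.82, 74.43], [7.12, 147.25], [-82.49, 262.49], [11.32, 116.49], [-174.64, 174.64]. Speed limits (degrees/s): [159.86, 159.86, 180, 180, 180, 180, 180].

## Interface

Orientations are given as a 3x3 rotation matrix whose columns are the frame's x, y, z axes.
In Python, from station import monitor, optics, arm gives the robot as it stands.
- The arm moves only by the tool servo_tool, never from a script. Its argument "moves" is one flat list of numbers, 5 for each row, row after row: the gripper's target within -1 to 1 (shut at 1, half-way at 0, fully open at -1), then the shift along the world's x, y, z as a fraction of full scale, then the turn about the world's z as a fraction of full scale. A call has 1 to 8 rows; each row shifts and turns the commanded pose from where the row before left it; what a row does not reach is not made up. Full scale, the value 1, is 0.04 m for a shift and 0.12 rad for a turn. A row lasts 1/10 s, in which the tool goes at most 50 mm and 8.59 degrees, less where a joint would pass 70% of its speed; a pose out of reach is approached as far as the arm can. A call with a number of a shift or a turn outside -1 to 1 is refused whole. A call with a gripper value outside its range is refused whole. The fingers move at their own pace and stop on an object; "grip_force" is the grip in N (left out, the last holds). Time passes only in rows, so rows that do not move let the fingers close. It gives the time, the measured TCP pose, the force, the opening and the grip force at its end, in the units of the state.
- monitor.sense(): the state, without advancing time (a new reading comes with each control period).
- optics.snapshot(name): name is "side" or "top" or "wrist"; returns a dict with "image" (384x512x3 uint8, red, green, blue), "z_map" (384x512 float32, m along the optical axis (not along the pixel's ray), 0 where there is no reading), "vfov" (degrees; the focal length in pixels is half the picture's height over the tangent of half this angle, whatever the lens; pixels are square), "cx", "cy" (the principal point, pixels), "camera_from_world" (4x4, takes a point from world to camera coordinates); the wrist camera has in their place "hand_eye" (4x4, takes a point from camera to tool coordinates, whose origin is the TCP and whose axes are the flange's). Camera axes: x right, y down, z forward; pixel columns grow to the right and rows downward; lengths in m; the calibration is good to about 2 mm. A picture is of the moment at which its call begins: read the wrist's pose just before it.
- arm.hand_in(): hands the job in; it is judged then, once.
The state is a dict: "clock": time; "joint_pos": joint angles; "joint_vel": joint speeds; "joint_torque": joint torques, N m; "tool_pos": TCP position; "ee_rot": TCP orientation; "ft_force": force on the tool from outside, world axes, zero at the start; "ft_torque": the same for the moment, N m; "gripper_width": finger opening in m; "finger_force": force on a finger pad.
Only numpy, scipy, OpenCV 4.12 (cv2) and the standard library are available. Lean on these libraries where they do the work, as an engineer would, in place of code of your own. Each camera call takes 0.05 s, during which the arm holds its last target. There are 200 camera calls.

## Working session

There is one attempt and no reset: what is moved stays moved. The work goes in short steps, Python scripts to look and compute and a tool call to move; the robot and the scene stay as the last step left them, time stands still between calls to the robot, and variables do not carry over. Pictures are saved under pics/ and viewed, at most 10 in all, crops included, and the job is handed in when it is done.

Besides the shell and the picture viewer there is one more tool, called after ">>>" as a command line: name --argument value ..., lists and objects as JSON in quotes. servo_tool: Moves the arm, as the interface text tells. Its arguments: {"type":"object","properties":{"moves":{"type":"array","items":{"type":"number"}},"grip_force":{"type":"number"}},"required":["moves"]}

```bash
mkdir -p pics; cat > h.py <<'E'
import numpy as np,cv2
from station import monitor,optics,arm
def snap(n):
    s=monitor.sense(); d=optics.snapshot(n); h=d["image"].shape[0]
    f=h/2/np.tan(np.radians(d["vfov"])/2)
    if "hand_eye" in d:
        T=np.eye(4);T[:3,:3]=s["ee_rot"];T[:3,3]=s["tool_pos"];W=T@d["hand_eye"]
    else: W=np.linalg.inv(d["camera_from_world"])
    z=d["z_map"];v,u=np.mgrid[:z.shape[0],:z.shape[1]]
    P=np.stack([(u-d["cx"])/f*z,(v-d["cy"])/f*z,z],-1)@W[:3,:3].T+W[:3,3]
    P[z==0]=np.nan
    return d,P
def save(n,im): cv2.imwrite("pics/"+n,cv2.cvtColor(im,cv2.COLOR_RGB2BGR))
E
python3 - <<'E'
from h import *
for n in("top","side"):
    d,P=snap(n);save(n+"0.png",d["image"]);np.save(n+"P.npy",P);np.save(n+"I.npy",d["image"])
s=monitor.sense();print(s["clock"],s["tool_pos"],s["ee_rot"],s["gripper_width"],s["ft_force"])
E
```

```text
0.1 [ 0.12301528 -0.53541067  0.23031599] [[ 9.74598802e-01  2.23957296e-01 -5.52704239e-04]
 [ 2.23957963e-01 -9.74596668e-01  2.04074649e-03]
 [-8.16236455e-05 -2.11269160e-03 -9.99997765e-01]] 0.08548702390226563 [0.52576873 0.30552891 0.06683908]
```

View pics/top0.png

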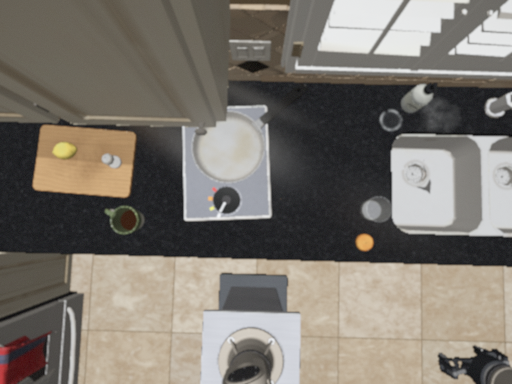

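View pics/side0.png

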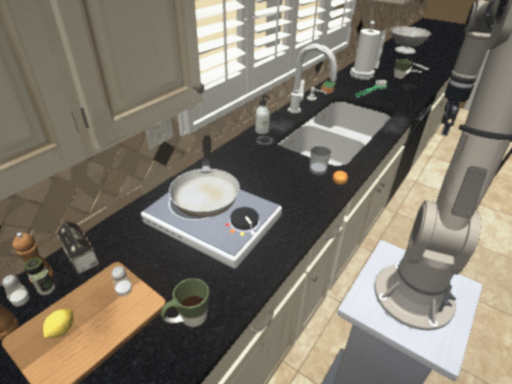

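The top view shows the dial at about (226,200). Its pointer runs down-left to about (220,212), and the colour marks are on its left around (212,190–210). I'll measure these next.

```bash
python3 - <<'E'
from h import *
for n in("top","side"):
    P=np.load(n+"P.npy");I=np.load(n+"I.npy")
    hsv=cv2.cvtColor(I,cv2.COLOR_RGB2HSV);z=P[...,2];u=np.mgrid[:384,:512]
    box=np.zeros(z.shape,bool)
    if n=="top": box[180:220,200:250]=1
    else: box[195:245,215:265]=1
    top=box&(abs(z-.088)<.008)
    (cx,cy),r=cv2.minEnclosingCircle(P[top][:,:2].astype(np.float32))
    print(n,"dial",cx,cy,r,P[top].mean(0),top.sum())
    c=np.array([cx,cy])
    w=top&(hsv[...,2]>150);print("ptr px",w.sum(),P[w].mean(0)if w.any() else 0, np.degrees(np.arctan2(*(P[w].mean(0)[:2]-c)[::-1])))
    H=hsv[...,0]
    for nm,a,b in(("red",0,6),("red2",172,180),("orange",8,19),("yellow",20,35)):
        m=box&(abs(z-.06)<.008)&(hsv[...,1]>110)&(hsv[...,2]>110)&(H>=a)&(H<=b)
        if m.any():
            q=P[m].mean(0);print(nm,m.sum(),q,np.degrees(np.arctan2(q[1]-cy,q[0]-cx)),np.hypot(*(q[:2]-c)))
    hb=(abs(z-.06)<.006)&(P[...,0]>.3)&(abs(P[...,1])<.4)
    k=cv2.morphologyEx(hb.astype(np.uint8),cv2.MORPH_OPEN,np.ones((3,3)))
    l,lab,st,ce=cv2.connectedComponentsWithStats(k);i=1+st[1:,4].argmax()
    print("hob",cv2.minAreaRect((P[lab==i][:,:2]).astype(np.float32)))
I=np.load("topI.npy")[170:230,180:280];J=np.load("sideI.npy")[180:260,190:290]
save("crop.png",np.vstack([cv2.resize(I,(500,300),interpolation=2),cv2.resize(J,(375,300),interpolation=2)[:, :].repeat(1,1) if 0 else cv2.resize(J,(500,300),interpolation=2)]))
E
```

```text
top dial 0.5205529928207397 0.08869409561157227 0.05451551452279091 [0.51039711 0.0903851  0.08853559] 614
ptr px 71 [0.50217707 0.10267361 0.08839331] 142.73787229675398
red 7 [0.54552425 0.1308552  0.06207189] 59.362509517447286 0.04900125124500604
orange 7 [0.51547638 0.14241586 0.06217006] 95.39831609486676 0.053961096932188694
hob ((0.6011892557144165, 0.09578362107276917), (0.2949632406234741, 0.2700217664241791), 2.9853782653808594)
side dial 0.5395084023475647 0.07548034936189651 0.07967019081115723 [0.51458985 0.09640113 0.08752554] 497
ptr px 34 [0.51005509 0.09132896 0.087489  ] 151.7156335273955
red 1 [0.54593357 0.13199103 0.06067481] 83.51342204920468 0.056874771070998885
red2 4 [0.54481453 0.13456693 0.06113725] 84.86845779601518 0.05932435829010234
orange 6 [0.51503405 0.14619039 0.06187767] 109.09190264327093 0.07482582071477158
yellow 3 [0.48481905 0.13786889 0.05974202] 131.23757189243275 0.0829653875002961
hob ((0.6364889144897461, 0.10062219202518463), (0.359531968832016, 0.26777389645576477), 4.235530376434326)
```

View pics/crop.png

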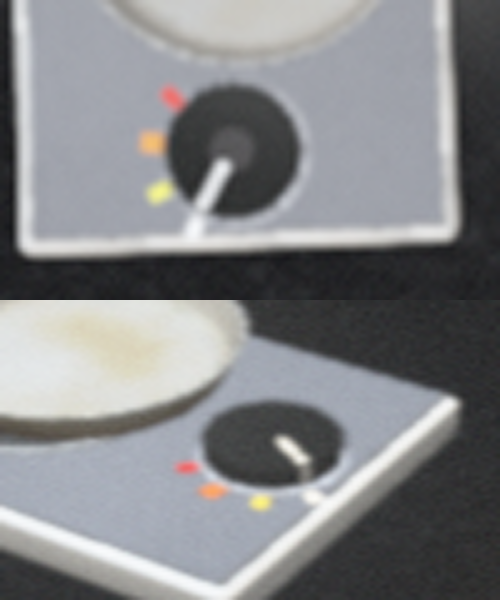

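The pointer is at the white mark, so the dial starts at 0. The dial centre is about (0.510, 0.090), hob yaw is about 3.5°, and I need 1.2 rad clockwise. I'll close the fingers and approach over the near-right part of the dial.

>>> servo_tool --moves '[1, 0.3, 0.5, 0, 0, 1, 0.58, 0.92, 0, 0, 1, 0.58, 0.92, 0, 0, 1, 0.58, 0.92, 0, 0, 1, 0.58, 0.92, 0, 0, 1, 0.58, 0.92, 0, 0, 1, 0.58, 0.92, 0, 0, 1, 0.58, 0.92, 0, 0]' --grip_force 40

```text
clock: 0.9
tool_pos: [0.2979, -0.2566, 0.231]
ee_rot: [[0.975, 0.224, -0.0], [0.224, -0.975, 0.0], [-0.0, -0.0, -1.0]]
ft_force: [1.6, -0.3, -0.8]
gripper_width: -0.0
finger_force: 0.0
```

>>> servo_tool --moves '[1, 0.58, 0.92, 0, 0, 1, 0.58, 0.92, 0, 0, 1, 0.58, 0.92, 0, 0, 1, 0.58, 0.92, 0, 0, 1, 0.58, 0.92, 0, 0, 1, 0.58, 0.92, 0, 0, 1, 0.4, 0.6, 0, 0, 1, 0, 0, 0, 0]'

```text
clock: 1.7
tool_pos: [0.454, -0.0084, 0.2311]
ee_rot: [[0.973, 0.233, 0.001], [0.233, -0.973, 0.004], [0.002, -0.003, -1.0]]
ft_force: [-1.2, 0.3, 0.3]
gripper_width: 0.0003
finger_force: 0.0
```

```bash
python3 - <<'E'
from h import *
d,P=snap("wrist");I=d["image"];save("w1.png",I)
hsv=cv2.cvtColor(I,cv2.COLOR_RGB2HSV);z=P[...,2];H=hsv[...,0]
R=np.hypot(P[...,0]-.51,P[...,1]-.09)<.075
t=R&(abs(z-.088)<.005)
print("dial",cv2.minEnclosingCircle(P[t][:,:2].astype(np.float32)),np.median(z[t]),t.sum())
for nm,a,b in(("red",0,6),("orange",8,19),("yellow",20,35)):
    m=R&(abs(z-.06)<.006)&(hsv[...,1]>100)&(hsv[...,2]>100)&(H>=a)&(H<=b)
    print(nm,m.sum(),P[m].mean(0))
w=t&(hsv[...,2]>150);print("ptr",w.sum(),P[w].mean(0),monitor.sense()["ft_force"])
E
```

```text
dial ((0.5244011282920837, 0.08508678525686264), 0.05987557768821716) 0.08817331478615376 9271
red 122 [0.54465419 0.13303202 0.06120525]
orange 16 [0.5134063  0.14348415 0.06107598]
yellow 110 [0.51056743 0.14574791 0.06113695]
ptr 686 [0.52006436 0.09268079 0.08798584] [-0.63145012  0.04491138 -0.47260076]
```

View pics/w1.png

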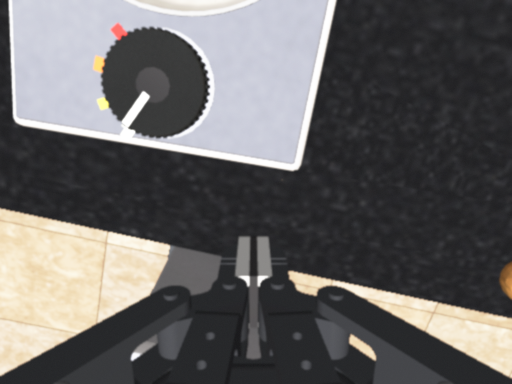

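The wrist view shows the dial centred near pixel (153,84), with the pointer toward the white mark at (126,132). The orange mark is at (99,64).

```bash
python3 - <<'E'
from h import *
d,P=snap("wrist");g=cv2.cvtColor(d["image"],cv2.COLOR_RGB2GRAY)
for u,v in((153,84),(99,64),(119,31),(102,104),(146,96),(129,126)):print(u,v,P[v,u])
m=((g<75)&(abs(P[...,2]-.088)<.003)&(np.hypot(P[...,0]-.51,P[...,1]-.09)<.06)).astype(np.uint8)
c=max(cv2.findContours(m,0,2)[0],key=len);h=cv2.convexHull(c)[:,0]
Q=np.array([P[v,u,:2] for u,v in h],np.float32);print(cv2.minEnclosingCircle(Q),cv2.fitEllipse(Q))
print(monitor.sense()["tool_pos"])
E
```

```text
153 84 [0.5092378  0.08630978 0.08819574]
99 64 [0.51438392 0.13105871 0.08694053]
119 31 [0.54388981 0.12876738 0.05993726]
102 104 [0.48002587 0.13626457 0.06117419]
146 96 [0.49857199 0.09061599 0.0879413 ]
129 126 [0.47108147 0.10116174 0.08798976]
((0.5094133615493774, 0.08906864374876022), 0.04308423399925232) ((0.5099824070930481, 0.08927524834871292), (0.08395539224147797, 0.08462076634168625), 12.962660789489746)
[ 0.45235667 -0.01346683  0.23075834]
```

>>> servo_tool --moves '[1, 0.58, 0.9, 0, 0, 1, 0.58, 0.89, -0.5, 0, 1, 0, 0, -1, 0, 1, 0, 0, -1, 0, 1, 0, 0, -0.6, 0, 1, 0, 0, -0.2, 0, 1, 0, 0, 0, 0, 1, 0, 0, 0, 0]'

```text
clock: 2.6
tool_pos: [0.5003, 0.0573, 0.1006]
ee_rot: [[0.975, 0.222, 0.002], [0.222, -0.975, -0.0], [0.002, 0.001, -1.0]]
ft_force: [-0.3, 0.7, 0.8]
gripper_width: 0.0001
finger_force: 0.0
```

>>> servo_tool --moves '[1, 0, 0, -0.1, 0, 1, 0, 0, -0.1, 0, 1, 0, 0, -0.05, 0, 1, 0, 0, 0, 0, 1, 0, 0, 0, 0]'

```text
clock: 3.1
tool_pos: [0.4992, 0.058, 0.0894]
ee_rot: [[0.975, 0.224, 0.0], [0.224, -0.975, -0.0], [0.0, 0.0, -1.0]]
ft_force: [-0.0, 0.2, -0.2]
gripper_width: -0.0001
finger_force: 0.0
```

>>> servo_tool --moves '[1, 0, 0, -0.05, 0, 1, 0, 0, 0, 0, 1, 0, 0, 0, 0]'

```text
clock: 3.4
tool_pos: [0.4999, 0.058, 0.0881]
ee_rot: [[0.975, 0.224, 0.002], [0.224, -0.975, -0.0], [0.002, 0.001, -1.0]]
ft_force: [0.2, -0.8, 5.0]
gripper_width: -0.0002
finger_force: 2.7
```

>>> servo_tool --moves '[1, 0, 0, -0.02, 0, 1, 0, 0, 0, 0, 1, 0, 0, 0, 0]'

```text
clock: 3.7
tool_pos: [0.5001, 0.0579, 0.088]
ee_rot: [[0.975, 0.224, 0.002], [0.224, -0.975, -0.001], [0.002, 0.001, -1.0]]
ft_force: [-1.6, -1.3, 10.7]
gripper_width: -0.0002
finger_force: 4.9
```

>>> servo_tool --moves '[1, -0.077, 0.03, 0, -0.83, 1, -0.075, 0.037, 0, -0.83, 1, -0.07, 0.045, 0, -0.83, 1, -0.065, 0.05, 0, -0.83, 1, 0, 0, 0, 0]'

```text
clock: 4.2
tool_pos: [0.4886, 0.0647, 0.088]
ee_rot: [[0.985, -0.173, 0.003], [-0.173, -0.985, -0.001], [0.003, 0.0, -1.0]]
ft_force: [-2.0, -1.2, 8.6]
gripper_width: 0.0003
finger_force: 4.6
```

```bash
cat >> h.py <<'E'
def ptr(n):
    d,P=snap(n);g=d["image"].min(-1);C=np.array([.51,.089]);r=P[...,:2]-C;q=np.hypot(r[...,0],r[...,1])
    m=(g>140)&(abs(P[...,2]-.088)<.005)&(q>.008)&(q<.040)
    if m.sum(): a=np.degrees(np.arctan2(*r[m].mean(0)[::-1]));print(n,m.sum(),"ptr deg",a,"dial",(153.5-a)/57.3)
    return d,P
E
python3 - <<'E'
from h import *
for n in("wrist","top","side"):
    d,P=ptr(n)
    if n=="wrist":save("w2.png",d["image"])
E
```

```text
wrist 820 ptr deg 130.5844058231989 dial 0.39992310954277677
side 20 ptr deg 127.6755559812342 dial 0.4506883772908517
```

View pics/w2.png

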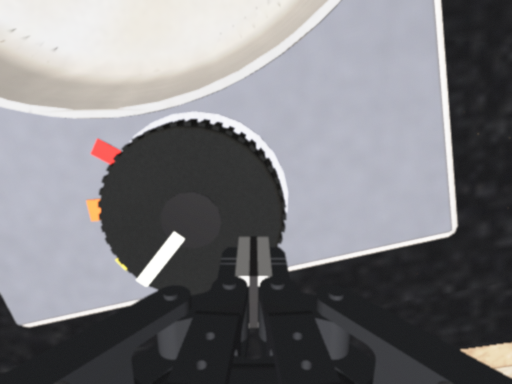

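The wrist view shows the pointer's outer end near (145,278), just short of the yellow mark. The dial reads 0.40 and hasn't slipped, so I'll continue round the arc.

>>> servo_tool --moves '[1, -0.058, 0.058, 0, -0.83, 1, -0.053, 0.065, 0, -0.83, 1, -0.045, 0.068, 0, -0.83, 1, -0.04, 0.072, 0, -0.83, 1, -0.033, 0.077, 0, -0.83, 1, -0.025, 0.078, 0, -0.83, 1, 0, 0, 0, 0]'

```text
clock: 5.05
tool_pos: [0.4781, 0.0822, 0.088]
ee_rot: [[0.717, -0.697, 0.002], [-0.697, -0.717, 0.001], [0.001, -0.002, -1.0]]
ft_force: [-1.8, 0.6, 8.9]
gripper_width: -0.0001
finger_force: 4.9
```

```bash
python3 - <<'E'
from h import *
for n in("wrist","side"): ptr(n)
E
```

```text
wrist 827 ptr deg 97.09726141770868 dial 0.9843409874745431
side 27 ptr deg 92.92167018328134 dial 1.0572134348467481
```

>>> servo_tool --moves '[1, -0.015, 0.08, 0, -0.83, 1, -0.008, 0.082, 0, -0.83, 1, 0, 0, 0, 0, 1, 0, 0, 0, 0]'

```text
clock: 5.55
tool_pos: [0.4772, 0.0886, 0.088]
ee_rot: [[0.566, -0.824, 0.002], [-0.824, -0.566, 0.001], [0.001, -0.002, -1.0]]
ft_force: [-2.5, -0.1, 10.6]
gripper_width: 0.0002
finger_force: 4.9
```

```bash
python3 - <<'E'
from h import *
for n in("wrist","side"): ptr(n)
E
```

```text
wrist 828 ptr deg 86.88972892076775 dial 1.1624829158679275
side 23 ptr deg 81.7568061189273 dial 1.252062720437569
```

The dial is in the notch, so I'll lift straight up.

>>> servo_tool --moves '[1, 0, 0, 0.1, 0, 1, 0, 0, 0.5, 0, 1, 0, 0, 1, 0, 1, -0.5, 0, 0.8, 0, 1, 0, 0, 0, 0, 1, 0, 0, 0, 0]'

```text
clock: 6.25
tool_pos: [0.4567, 0.0876, 0.1827]
ee_rot: [[0.566, -0.824, 0.001], [-0.824, -0.566, -0.0], [0.001, -0.001, -1.0]]
ft_force: [0.4, -0.1, -0.3]
gripper_width: -0.0001
finger_force: 0.0
```

```bash
python3 - <<'E'
from h import *
d,P=ptr("wrist");save("w3.png",d["image"]);ptr("side")
E
```

```text
wrist 400 ptr deg 86.53666975021619 dial 1.16864450697703
side 24 ptr deg 81.99321207306032 dial 1.2479369620757361
```

View pics/w3.png

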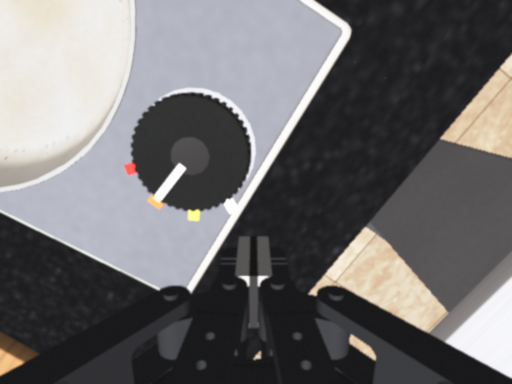

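The pointer's outer end meets the orange mark at (156,201), and the hand is clear of everything.

```bash
python3 -c "
from h import *
print(arm.hand_in())"
```

```text
the job is handed in; nothing more can be done
None
```

The dial was turned by fingertip from off (white) to the orange medium notch and rests there, with the arm clear of everything; the job is handed in, but no verdict was shown.

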